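Charge the barrel tumbler and lock its port

ROBOT

A 6-joint arm with a two-finger parallel gripper is mounted at the origin on the work surface; the furniture and walls round the work are solid. World frame = base frame: x ahead of the robot, y to its left, z up, the work surface at z = 0. Lengths are in m, angles in rad, forces in N, time in s.
With the tool pointing down it reaches from about 0.375 to 0.9 m from the base axis. Payload 3.1 kg.
Tool frame: the origin (TCP) lies where the fingers leave the gripper's body, on its centre line; the fingertips stand manip.tip_reach ahead of it and the grasp point (between the pads) lies 54 mm ahead of it (manip.tip_reach is the distance from the TCP to the fingertips, in m); z points along the fingers, y is the direction in which the jaws open and shut (so a half turn about z gives the same grasp; the last joint's range is limited). The gripper opens to 85 mm and grips with 20 to 120 N. Pads are 22 mm wide; open, the fingers measure 114 mm over their backs; the gripper's body (76 mm by 85 mm) begins 54 mm behind the grasp point. The pads swing forward as they close: fully open they stand 13 mm farther back than shut.
Start: joints at [-1.323, 0.527, 1.433, -0, 1.181, -0.178], TCP at [0.258, -0.569, 0.304] pointing down, gripper open.
Joint ranges: [-3.08, 3.08], [-0.75, 2.2], [0.22, 2.44], [-1.43, 4.57], [0, 2.65], [-2.85, 2.85]. Speed limits (rad/s): [2.79, 2.79, 3.14, 3.14, 3.14, 3.14].

INTERFACE

Orientations are given as a unit quaternion [x, y, z, w].
In Python, from station import manip, cams, order gives the robot as it stands. The module is installed in compiled form; this text tells all that it offers.
- The arm moves only by the tool drive_tool, never from a script. Its arguments are lists of equal length, an entry for each row: "linear": the shift along the tool's x, y, z in mm, a list of three; "rot": the turn, a rotation vector about the tool's x, y, z in degrees, a list of three; "hand": the finger opening in mm, from 0 to 85.4. A call has 1 to 20 rows; each row shifts and turns the pose as measured when the row begins, along the tool's axes as they then stand; what a row does not reach is not made up. A row lasts 1/12 s, in which the tool goes at most 41.7 mm and 7.16 degrees, less where a joint would pass 70% of its speed; a pose out of reach is approached as far as the arm can. A call with a gripper value outside its range is refused whole. The fingers move at their own pace and stop on an object; "force" is the grip in N (left out, the last holds). Time passes only in rows, so rows that do not move let the fingers close. It gives the time, the measured TCP pose, the force and the opening at its end, in the units of the state.
- manip.sense(): the state, without advancing time (a new reading comes with each control period).
- cams.snapshot(name): name is "scene" or "top" or "wrist"; returns the picture (400x640x3 uint8, red, green, blue); there is no depth.
- cams.camera_model(name): a dict with "vfov" (degrees; the focal length in pixels is half the picture's height over the tangent of half this angle, whatever the lens; pixels are square), "cx", "cy" (the principal point, pixels), "k1" (the pictures are not rectified: a ray, as slopes to the right and down, at radius r is drawn at 1 + k1 r^2 times it, then the intrinsics apply), "rvec" (rotation vector, rad) and "tvec" (3), from world to camera coordinates, as OpenCV has them. Camera axes: x right, y down, z forward; pixel columns grow to the right and rows downward; lengths in m; the calibration is good to about 2 mm. A picture is of the moment at which its call begins: read the wrist's pose just before it. camera_model takes no time and is no camera call; for the wrist camera it gives the pose at the moment of the call.
- order.sign_off(): hands the job in, once; it reports no verdict.
Trained networks look in the newest picture that a camera, given by its name, has taken for a name from the list of things; names that differ only in an ending like _2 or _b are one class to them, and where a whole thing is asked for, a point or a joint stands for the part that bears it (a point fixed in the world has none). Each returns a list of dicts, best first, with "score" (0 to 1); they miss things now and then, are a little off and sometimes report something else, mostly with a low value. They report only what shows in the picture. A call takes as long as a camera call. They do not tell look-alikes from the thing itself.
- cams.regions_of(label, camera): "pixels" (400x640 bool, what is visible of it) and "rect" ([left, top, right, bottom] in pixels, round what is visible of it).
- cams.spot_point(label, camera): "at" ([column, row] in pixels: a listed point, or the origin of a listed thing).
The state is a dict: "t": time; "q": joint angles; "qd": joint speeds; "tau": joint torques, N m; "tcp_pos": TCP position; "tool_rot": TCP orientation; "force": force on the tool from outside, world axes, zero at the start; "ft_torque": the same for the moment, N m; "finger_gap": opening from 0.0 (shut) to 1.0 (fully open).
Only numpy, scipy, OpenCV 4.12 (cv2) and the standard library are available. Lean on these libraries where they do the work, as an engineer would, in place of code of your own. Each camera call takes 0.05 s, during which the arm holds its last target. There are 200 camera calls.

TASK

Load the five steel bushes into the barrel tumbler: carry the scoop by its handle, hold its nose just over the tumbler's filling port and tilt it so that all five slide through the port into the barrel. Then set the empty scoop back flat on the table, clear of the machine. Finally push the sliding cover fully shut and lock it: press its wing head down, turn it a quarter turn clockwise until it catches, and let go, leaving the tools and supplies lying around as they are.

Things in the scene. Friction and masses are not known exactly. Their poses are not given: they have to be found in the camera images.
- tumbler: Barrel tumbler fixed to the table: grey hexagonal barrel, 120 mm across flats, 216 long, one flat up at 138 mm. Origin: on the table below the barrel's middle; y along the barrel to the port end, x across to the finned motor (x 58 to 135, y -131 to -21, 90 mm high). Belt guard beyond the -y end, 118 mm high. Cover guides on top at x +-34, y -99 to 89, 167 mm above the table. Does not turn.
- port (a point): Centre of the filling neck's mouth, at rim height, 160 mm above the table, at tumbler x 0, y +55 mm. The opening is 50 mm (tumbler x) by 54 mm (tumbler y), walls 3 mm, neck 22 mm high; it leads straight down into the hollow barrel, whose floor is 24 mm above the table.
- cover (a joint): Travel (m) of the flat steel cover, 56 x 120 x 4 mm, top 164.5 mm above the table, sliding in guides to tumbler +y. Starts at 0 (wide open) to 0.008; 0.068 is its stop, port shut. Slides with 1 to 2 N and stays where left. Push on the -y end of the wing head or the cover's rear edge, 30 mm behind the wing's axis.
- stud (a joint): How far (m) the quarter-turn fastener on the cover is pressed: 0 up, 0.009 end stop. A spring lifts it (3 N at 0, 8 N at 0.009). With the cover shut it turns only when pressed at least 0.0075 (do not force it). Turned a quarter turn and let go, its cross bar springs up into a notch and stays caught about 0.0045 down.
- wing (a joint): Turn (rad) of the fastener's wing head, clockwise seen from above: 0 unlocked (wing along tumbler y), 1.571 locked (wing along tumbler x, end stop). Turned beyond about 1.4 and let go, it is caught in its notch. Turns with about 0.02 N m.
- wing_top (a point): Middle of the top of the wing head, on its axis, 198.5 mm above the table (34 above the cover) when up. Dark steel bar 9 mm thick, 34 long, 22 high, to be pinched across its thickness; below it a 26 mm disc, its top 21 mm under this point. At tumbler x 0, y = cover travel - 68 mm (0 when shut).
- scoop: Loading scoop, an open-fronted chute of bare sheet aluminium, 180 x 45 x 74 mm with handle, 0.18 to 0.29 kg, flat on the table with five bushes in it. Origin: middle of its underside; x to the open nose, z up. Inside 36 mm wide, walls 30 mm high; floor flat, rising 7 degrees from x +25 mm to the nose. The bushes start to slide at 20 to 25 degrees nose-down; at 40 they run out at once.
- spout (a point): Middle of the nose edge of the scoop's floor: scoop x +91.5, y 0, z +11.5 mm. The nose is 42 mm wide outside.
- grip (a point): Centre of the scoop's black handle bar: scoop x -5, y 0, z +66 mm. The bar runs along the scoop's x, 92 mm long, 14 mm thick (y), 16 mm high, on two wire stirrups at x -44 and +34 mm; pinch it across its thickness between them. Its underside is 28 mm above the scoop's walls.
- bush0: Plain steel bush 1 of five, 16 mm in diameter and 14 mm long, 18 g, lying loose in the scoop. Origin: its centre, z along its axis.
- bush1: Plain steel bush 2 of five, 16 mm in diameter and 14 mm long, 18 g, lying loose in the scoop. Origin: its centre, z along its axis.
- bush2: Plain steel bush 3 of five, 16 mm in diameter and 14 mm long, 18 g, lying loose in the scoop. Origin: its centre, z along its axis.
- bush3: Plain steel bush 4 of five, 16 mm in diameter and 14 mm long, 18 g, lying loose in the scoop. Origin: its centre, z along its axis.
- bush4: Plain steel bush 5 of five, 16 mm in diameter and 14 mm long, 18 g, lying loose in the scoop. Origin: its centre, z along its axis.
- coupler: Steel air-hose coupler, 73 mm long, 23 mm high, lying between the working places; a bystander to leave alone. Origin: middle of its underside.
- allen_key: Black hexagon key, 34 x 89 x 8 mm, near the robot; a bystander. Origin: middle of its underside.
- tape: Roll of masking tape, 100 mm across, 24 mm high, near the robot; a bystander. Origin: middle of its underside.
- discs: Stack of round abrasive discs, 79 mm across, 10 mm high, beyond the work; a bystander. Origin: middle of its underside.
- spanner: Combination spanner, 27 x 181 x 9 mm, near the robot; a bystander. Origin: middle of its underside.
There are look-alikes about, which are no part of the job. Leave any orange look-alike of the scoop alone.

How it is judged:
On the way, in this order (a step that is already met when the one before it is completed fails the run):
1. the scoop is held nose-down with its nose just over the port (horizontal distance between spout and port below 0.045 m and z of spout in the frame of port between -0.03 and 0.06 m and angle between scoop's own z axis and vertical above 0.2 rad), for 0.05 s.
2. all five bushes are inside the barrel (x of bush0 in the frame of tumbler between -0.05 and 0.05 m and y of bush0 in the frame of tumbler between -0.098 and 0.098 m and z of bush0 in the frame of tumbler between 0.026 and 0.13 m and x of bush1 in the frame of tumbler between -0.05 and 0.05 m and y of bush1 in the frame of tumbler between -0.098 and 0.098 m and z of bush1 in the frame of tumbler between 0.026 and 0.13 m and x of bush2 in the frame of tumbler between -0.05 and 0.05 m and y of bush2 in the frame of tumbler between -0.098 and 0.098 m and z of bush2 in the frame of tumbler between 0.026 and 0.13 m and x of bush3 in the frame of tumbler between -0.05 and 0.05 m and y of bush3 in the frame of tumbler between -0.098 and 0.098 m and z of bush3 in the frame of tumbler between 0.026 and 0.13 m and x of bush4 in the frame of tumbler between -0.05 and 0.05 m and y of bush4 in the frame of tumbler between -0.098 and 0.098 m and z of bush4 in the frame of tumbler between 0.026 and 0.13 m), for 0.1 s.
3. the scoop stands flat on the table again, let go, clear of the tumbler (height (world z) of scoop below 0.006 m and angle between scoop's own z axis and vertical below 0.1 rad and linear speed of scoop below 0.02 m/s and contact force between scoop and the fingers below 0.1 N and contact force between scoop and tumbler below 0.1 N), for 0.2 s.
4. the cover is pushed fully shut (value of joint cover above 0.065 m), for 0.1 s.
5. the wing head has been pressed down to clear its slot (value of joint cover above 0.065 m and value of joint stud above 0.0065 m), for 0.03 s.
At the end, for the whole second after the job is handed in: All five bushes inside the barrel; scoop flat on the table (within 6 mm and 0.1 rad), at rest, released, not touching the tumbler; cover shut (travel over 65 of 68 mm); wing head turned over 1.35 rad and caught 3 to 6.2 mm down (all of step 2 and all of step 3 and value of joint cover above 0.065 m and value of joint wing above 1.35 rad and value of joint stud between 0.003 and 0.0062 m).
It fails at once if the coupler, hexagon key, tape, discs or spanner is pushed more than 30 mm (distance of any of coupler, allen_key, tape, discs, spanner from where it was at the start of the episode above 0.03 m).
It fails at once if the wing head is forced round without being pressed down (value of joint wing between 0.4 and 1.1 rad and value of joint stud below 0.005 m).
It also fails if it takes over 72 s, if anything falls off the work surface, if the arm or the gripper's body presses on something with over 40 N, if the wrist force passes 120 N, or if a joint passes its speed limit or range.

## Working session

There is one attempt and no reset: what is moved stays moved. The work goes in short steps, Python scripts to look and compute and a tool call to move; the robot and the scene stay as the last step left them, time stands still between calls to the robot, and variables do not carry over. Pictures are saved under pics/ and viewed, about 8 in all and at most 12, crops included, and the job is handed in when it is done.

Besides the shell and the picture viewer there is one more tool, called after "Emit:" as name(argument=value, ...) on one line, values as JSON. drive_tool: Moves the arm, as the interface text tells. Its arguments: {"type":"object","properties":{"linear":{"type":"array","items":{"type":"array","items":{"type":"number"}}},"rot":{"type":"array","items":{"type":"array","items":{"type":"number"}}},"hand":{"type":"array","items":{"type":"number"}},"force":{"type":"number"}},"required":["linear","rot","hand"]}

```bash
mkdir -p pics; cat > h.py <<'E'
import numpy as np, cv2
from station import manip, cams, order
from scipy.spatial.transform import Rotation as R
def ray(cam,px,m=None):
    m=m or cams.camera_model(cam); f=200/np.tan(np.radians(m['vfov']/2))
    d=np.array([(px[0]-m['cx'])/f,(px[1]-m['cy'])/f]); u=d.copy()
    for _ in range(30): u=d/(1+m['k1']*(u@u))
    Rm=cv2.Rodrigues(np.array(m['rvec'],float))[0]; t=np.array(m['tvec'],float).ravel()
    return -Rm.T@t, Rm.T@np.array([u[0],u[1],1.])
def at_z(cam,px,z,m=None):
    o,d=ray(cam,px,m); return o+d*(z-o[2])/d[2]
def proj(cam,P,m=None):
    m=m or cams.camera_model(cam); f=200/np.tan(np.radians(m['vfov']/2))
    Rm=cv2.Rodrigues(np.array(m['rvec'],float))[0]; p=Rm@np.array(P,float)+np.array(m['tvec'],float).ravel()
    u=p[:2]/p[2]; u=u*(1+m['k1']*(u@u)); return u*f+[m['cx'],m['cy']]
def snap(cam,fn=None):
    im=cams.snapshot(cam)
    if fn: cv2.imwrite('pics/'+fn,im[:,:,::-1])
    return im
E
python3 - <<'E'
from h import *
import cv2
a=snap('scene'); b=snap('top')
cv2.imwrite('pics/a.png',cv2.resize(np.vstack([a,b])[:,:,::-1],(480,600)) if 0 else a[:,:,::-1]); cv2.imwrite('pics/b.png',b[:,:,::-1])
np.set_printoptions(precision=4,suppress=True)
H=dict(port=.16,wing_top=.1985,grip=.066,spout=.0115,scoop=0,tumbler=0,coupler=0)
for c in ['top','scene']:
  print(c,ray(c,(320,200)))
  for n,z in H.items():
    for r in cams.spot_point(n,c)[:3]: print(c,n,round(r['score'],2),np.round(r['at'],1),at_z(c,r['at'],z))
s=manip.sense(); print(s, manip.tip_reach)
E
```

```text
top (array([ 0.4429, -0.0059,  1.4469]), array([ 0.0349,  0.008 , -0.9994]))
top port 0.66 [221.4 186.1] [0.5209 0.2851 0.16  ]
top wing_top 0.54 [262.  175.2] [0.551  0.1651 0.1985]
top grip 0.94 [423.5 271.5] [ 0.2817 -0.3136  0.066 ]
top grip 0.82 [391.6 192.9] [ 0.5178 -0.2116  0.066 ]
top spout 0.89 [423.6 298.6] [ 0.1899 -0.328   0.0115]
top spout 0.29 [252.8 186.2] [0.5318 0.2189 0.0115]
top scoop 0.91 [388.2 192.8] [ 0.5214 -0.2106  0.    ]
top scoop 0.77 [416.1 267.3] [ 0.2869 -0.3043  0.    ]
top scoop 0.32 [261.5 175. ] [0.5688 0.1939 0.    ]
top tumbler 0.68 [249.1 184.7] [0.537  0.2326 0.    ]
top tumbler 0.19 [323.5 194.6] [ 0.5109 -0.0051  0.    ]
top coupler 0.48 [324.2 194.3] [ 0.5119 -0.0073  0.    ]
scene (array([0.0192, 0.6593, 0.9779]), array([ 0.3979, -0.5894, -0.7032]))
scene port 0.81 [239.3 263.4] [0.5225 0.2796 0.16  ]
scene wing_top 0.65 [259.1 220.5] [0.5507 0.1625 0.1985]
scene wing_top 0.45 [256.6 280.9] [0.4314 0.3118 0.1985]
scene grip 0.77 [344.4 186.7] [ 0.5029 -0.2049  0.066 ]
scene grip 0.6 [419.2 195.5] [ 0.2752 -0.3086  0.066 ]
scene spout 0.69 [
[... 195 characters left out ...]
112  0.    ]
scene scoop 0.22 [257.6 221.9] [0.6862 0.0436 0.    ]
scene tumbler 0.77 [258.4 280.8] [0.5322 0.2201 0.    ]
scene coupler 0.64 [308.4 233.9] [ 0.5157 -0.0097  0.    ]
scene coupler 0.64 [337.4 271.7] [0.3589 0.0618 0.    ]
{'t': 0.8, 'q': array([-1.3235,  0.5274,  1.4327, -0.    ,  1.1814, -0.1785]), 'qd': array([-0.0008, -0.0004, -0.001 , -0.0014,  0.0015, -0.0014]), 'tau': array([ -0.0013, -44.226 , -17.8413,  -0.0003,   0.0007,   0.    ]), 'tcp_pos': array([ 0.2582, -0.5692,  0.304 ]), 'tool_rot': array([ 0.9774,  0.2113, -0.    ,  0.    ]), 'force': array([ 0.3318, -0.4328, -0.102 ]), 'ft_torque': array([ 0.0012,  0.0319, -0.0162]), 'finger_gap': 1.0003066905766074} 0.0726
```

View pics/a.png

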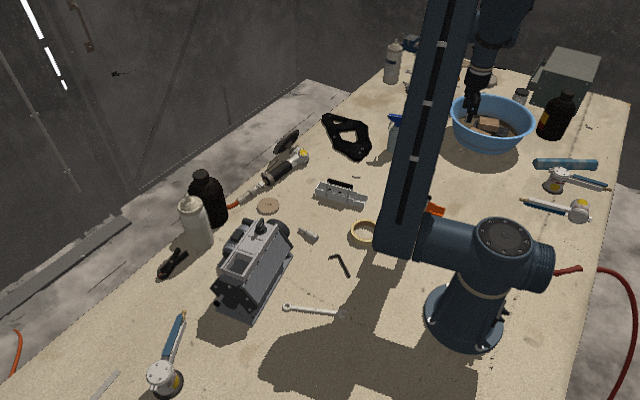

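View pics/b.png

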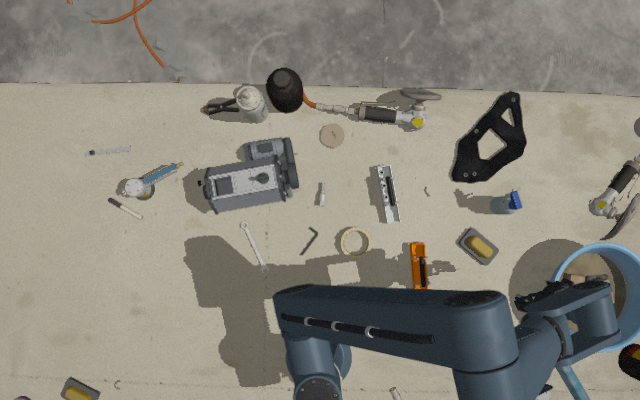

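```bash
python3 - <<'E'
from h import *
a=cv2.imread('pics/a.png'); b=cv2.imread('pics/b.png')
A=cv2.resize(a[165:225,295:385],(720,480),interpolation=3)[:,:400*1] if 0 else cv2.resize(a[165:225,300:380],(400,300),interpolation=3)
B=cv2.resize(b[150:235,355:420],(400,523),interpolation=3)
C=cv2.resize(b[130:220,195:305],(400,327),interpolation=3)
o=np.zeros((600,800,3),np.uint8); o[:300,:400]=A; o[:523,400:]=B;o[300:600,:400]=C[:300]
cv2.imwrite('pics/c.png',o)
r=cams.spot_point('bush0','top'); 
print([(round(x['score'],2),np.round(x['at'],1)) for x in r])
for x in cams.regions_of('scoop','top')[:2]:
  p=np.argwhere(x['pixels'])[:,::-1].astype(np.float32); print(x['score'],x['rect'],cv2.minAreaRect(p), [at_z('top',c,.02)[:2] for c in cv2.boxPoints(cv2.minAreaRect(p))])
E
```

```text
[(0.46, array([384.7, 186.1])), (0.42, array([379.9, 173.6])), (0.29, array([324.6, 192.5]))]
0.88 [373.3, 164.6, 398.7, 223.3] ((387.74652099609375, 194.04055786132812), (57.90351867675781, 15.759552955627441), 80.90972137451172) [array([ 0.6014192 , -0.16595924]), array([ 0.61047207, -0.21479906]), array([ 0.43158824, -0.24690399]), array([ 0.42270097, -0.1982027 ])]
0.7 [411.3, 239.4, 429.6, 288.7] ((419.1293640136719, 265.1823425292969), (46.70817565917969, 17.103321075439453), 85.60128784179688) [array([ 0.36594771, -0.27562425]), array([ 0.37117953, -0.32925852]), array([ 0.2255666 , -0.34372873]), array([ 0.22049311, -0.29010076])]
```

View pics/c.png

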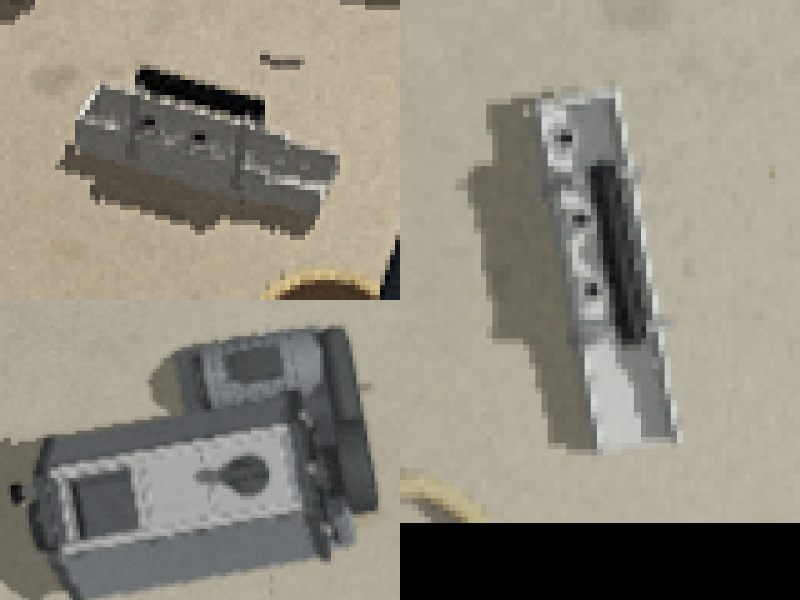

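The real scoop is the grey one at about (0.52, -0.21), with its nose pointing to the robot (yaw about -170°). The tumbler port is at (0.52, 0.282) and the tumbler's x axis has a yaw of about 14°. I'll move above the scoop's handle next.

```bash
cat >> h.py <<'E'
np.set_printoptions(precision=4,suppress=True)
def tool(yaw_x,tilt=0):  # tool pointing down, tool x at yaw; then turned about own y by tilt (deg)
    return R.from_euler('z',yaw_x,degrees=True)*R.from_euler('x',180,degrees=True)*R.from_euler('y',tilt,degrees=True)
def pose():
    s=manip.sense(); return s['tcp_pos'],R.from_quat(s['tool_rot']),s
def plan(tp,tR,n):
    p,q,s=pose(); tp=np.array(tp); dv=(q.inv()*tR).as_rotvec()
    tot=q.inv().apply(tp-p)*1e3; print('total',tot,np.degrees(dv))
    L=[[round(float(x),1) for x in (q*R.from_rotvec(dv*i/n)).inv().apply((tp-p)/n)*1e3] for i in range(n)]
    print('linear',L if np.linalg.norm(dv)>.02 else L[0]); print('rot',[round(float(x),2) for x in np.degrees(dv)/n],'n',n)
E
python3 - <<'E'
from h import *
plan([.517,-.209,.25],tool(10),18)
E
```

```text
total [ 384.4765 -221.0896   53.9389] [ 0.0012 -0.0004 14.3967]
linear [[21.4, -12.3, 3.0], [21.2, -12.6, 3.0], [21.0, -12.9, 3.0], [20.8, -13.2, 3.0], [20.6, -13.5, 3.0], [20.5, -13.7, 3.0], [20.3, -14.0, 3.0], [20.1, -14.3, 3.0], [19.9, -14.6, 3.0], [19.7, -14.9, 3.0], [19.4, -15.1, 3.0], [19.2, -15.4, 3.0], [19.0, -15.7, 3.0], [18.8, -15.9, 3.0], [18.6, -16.2, 3.0], [18.3, -16.5, 3.0], [18.1, -16.7, 3.0], [17.9, -17.0, 3.0]]
rot [0.0, -0.0, 0.8] n 18
```

Emit:
drive_tool(linear=[[21, -12, 3], [21, -13, 3], [21, -13, 3], [21, -13, 3], [21, -13, 3], [20, -14, 3], [20, -14, 3], [20, -14, 3], [20, -15, 3], [20, -15, 3], [19, -15, 3], [19, -15, 3], [19, -16, 3], [19, -16, 3], [19, -16, 3], [18, -16, 3], [18, -17, 3], [18, -17, 3], [0, 0, 0]], rot=[[0, 0, 0.8], [0, 0, 0.8], [0, 0, 0.8], [0, 0, 0.8], [0, 0, 0.8], [0, 0, 0.8], [0, 0, 0.8], [0, 0, 0.8], [0, 0, 0.8], [0, 0, 0.8], [0, 0, 0.8], [0, 0, 0.8], [0, 0, 0.8], [0, 0, 0.8], [0, 0, 0.8], [0, 0, 0.8], [0, 0, 0.8], [0, 0, 0.8], [0, 0, 0]], hand=[85, 85, 85, 85, 85, 85, 85, 85, 85, 85, 85, 85, 85, 85, 85, 85, 85, 85, 85])

```text
t: 2.48
tcp_pos: [0.5312, -0.2007, 0.2476]
tool_rot: [0.997, 0.077, 0.002, 0.006]
force: [-0.3, -0.6, -0.2]
finger_gap: 0.997
```

```bash
python3 - <<'E'
from h import *
p,q,s=pose(); print(p,q.as_euler('zyx',degrees=True))
m=cams.camera_model('wrist'); im=snap('wrist','d.png')
for n,z in dict(grip=.066,spout=.0115,scoop=0).items():
  for r in cams.spot_point(n,'wrist')[:2]: print(n,round(r['score'],2),np.round(r['at'],1),at_z('wrist',r['at'],z,m))
# handle: dark pixels
for r in cams.regions_of('grip','wrist')[:1]+cams.regions_of('scoop','wrist')[:1]: print(r['score'],r['rect'])
E
```

```text
[ 0.5312 -0.2007  0.2476] [ -8.8292   0.3141 179.383 ]
spout 0.95 [325.5 277. ] [ 0.4363 -0.2269  0.0115]
scoop 0.92 [318.9 193.3] [ 0.5232 -0.2063  0.    ]
0.75 [286.1, 101.4, 350.3, 287.0]
0.89 [356.5, 331.6, 402.4, 374.5]
```

View pics/d.png

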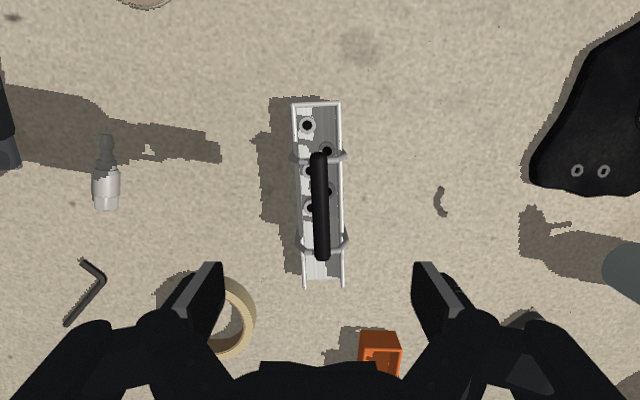

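Wrist view: the scoop runs from (316,102) at its rear to (325,287) at its nose, with the handle from (317,153) to (322,260). All five bushes are in the rear two thirds.

```bash
python3 - <<'E'
from h import *
m=cams.camera_model('wrist'); im=cv2.imread('pics/d.png')
g=im.max(2)<40; g[:148]=0; g[265:]=0; g[:,:308]=0; g[:,335:]=0
p=np.argwhere(g)[:,::-1].astype(np.float32); c,sz,an=cv2.minAreaRect(p); print(c,sz,an)
b=cv2.boxPoints((c,sz,an)); W=np.array([at_z('wrist',x,.072,m) for x in b]); print(W, W.mean(0), np.linalg.norm(W-np.roll(W,1,0),axis=1))
n=at_z('wrist',(325,287),.03,m); r=at_z('wrist',(315.5,102),.03,m); print(n,r,np.linalg.norm(n-r),np.degrees(np.arctan2(*(n-r)[1::-1])))
E
```

```text
(319.5, 204.0) (112.0, 23.0) 90.0
[[ 0.5735 -0.1935  0.072 ]
 [ 0.5761 -0.2107  0.072 ]
 [ 0.4838 -0.2258  0.072 ]
 [ 0.4811 -0.2066  0.072 ]] [ 0.5286 -0.2091  0.072 ] [0.0934 0.0174 0.0935 0.0193]
[ 0.4324 -0.2303  0.03  ] [ 0.6077 -0.1944  0.03  ] 0.17892226542660325 -168.42247696324353
```

```bash
python3 - <<'E'
from h import *
plan([.527,-.2095,.121],tool(11.6),6)
E
```

```text
total [ -2.8602   2.3992 127.2643] [ 0.7657 -0.1416 -3.0303]
linear [[-0.5, 0.4, 21.2], [-0.5, 0.4, 21.2], [-0.5, 0.5, 21.2], [-0.5, 0.5, 21.2], [-0.5, 0.6, 21.2], [-0.5, 0.6, 21.2]]
rot [0.13, -0.02, -0.51] n 6
```

Emit:
drive_tool(linear=[[-0.5, 0.5, 21], [-0.5, 0.5, 21], [-0.5, 0.5, 21], [-0.5, 0.5, 21], [-0.5, 0.5, 21], [-0.5, 0.5, 13], [0, 0, 0], [0, 0, 0]], rot=[[0.1, 0, -0.5], [0.1, 0, -0.5], [0.1, 0, -0.5], [0.1, 0, -0.5], [0.1, 0, -0.5], [0.1, 0, -0.5], [0, 0, 0], [0, 0, 0]], hand=[85, 85, 85, 85, 85, 85, 85, 85])

```text
t: 3.45
tcp_pos: [0.5259, -0.2206, 0.1297]
tool_rot: [0.995, 0.095, 0.005, 0.005]
force: [-0.2, -0.2, 0.6]
finger_gap: 0.993
```

```bash
python3 - <<'E'
from h import *
print(pose()[:1]); plan([.527,-.2095,.121],tool(11.6),1)
E
```

```text
(array([ 0.5259, -0.2206,  0.1297]),)
total [  3.1411 -10.7284   8.5853] [ 0.6071 -0.5346 -0.6787]
linear [3.1, -10.7, 8.6]
rot [0.61, -0.53, -0.68] n 1
```

Emit:
drive_tool(linear=[[1.5, -5.5, 4], [1.5, -5.5, 4.5], [0, 0, 0]], rot=[[0.3, -0.3, -0.3], [0.3, -0.3, -0.3], [0, 0, 0]], hand=[85, 85, 85])

```text
t: 3.7
tcp_pos: [0.5272, -0.2105, 0.1228]
tool_rot: [0.995, 0.099, 0.0, 0.001]
force: [-1.0, 0.1, 0.0]
finger_gap: 0.997
```

```bash
python3 - <<'E'
from h import *
print(pose()[:1]); plan([.527,-.2095,.121],tool(11.6),1)
E
```

```text
(array([ 0.5272, -0.2105,  0.1228]),)
total [ 0.0493 -1.0197  1.7979] [ 0.1079 -0.036  -0.2281]
linear [0.0, -1.0, 1.8]
rot [0.11, -0.04, -0.23] n 1
```

Good. I'll close, then lift gently with the nose slightly up.

Emit:
drive_tool(linear=[[0, -0.5, 1.5], [0, 0, 0], [0, 0, 0], [0, 0, 0], [0, 0, 0], [0, 0, 0], [0, 0, 0], [0, 0, 0], [0, 0, 0], [0, 0, 0]], rot=[[0, 0, 0], [0, 0, 0], [0, 0, 0], [0, 0, 0], [0, 0, 0], [0, 0, 0], [0, 0, 0], [0, 0, 0], [0, 0, 0], [0, 0, 0]], hand=[60, 45, 30, 20, 10, 5, 5, 5, 5, 5], force=70)

```text
t: 4.53
tcp_pos: [0.528, -0.209, 0.1233]
tool_rot: [0.995, 0.1, 0.002, 0.002]
force: [-0.0, 0.4, -1.4]
finger_gap: 0.146
```

Emit:
drive_tool(linear=[[0, 0, -6], [0, 0, -12], [0, 0, -18], [0, 0, -20], [0, 0, -20], [0, 0, -20], [0, 0, -20], [0, 0, -20], [0, 0, -20], [0, 0, -20], [0, 0, -20], [0, 0, -20], [0, 0, -12], [0, 0, -6], [0, 0, 0]], rot=[[0, 0, 0], [0, 0, 0], [0, -1, 0], [0, -1, 0], [0, -1, 0], [0, -1, 0], [0, -1, 0], [0, -1, 0], [0, -1, 0], [0, -1, 0], [0, 0, 0], [0, 0, 0], [0, 0, 0], [0, 0, 0], [0, 0, 0]], hand=[5, 5, 5, 5, 5, 5, 5, 5, 5, 5, 5, 5, 5, 5, 5])

```text
t: 5.78
tcp_pos: [0.5419, -0.2026, 0.3652]
tool_rot: [0.992, 0.099, -0.077, 0.004]
force: [-0.0, -0.2, -3.2]
finger_gap: 0.15
```

```bash
cat >> h.py <<'E'
SP=np.array([-.097,0,.112])      # spout in tool frame (assumed)
PORT=np.array([.5215,.282,.160]); TX=14.
def tcp_for(spout,yaw,tilt): T=tool(yaw,tilt); return spout-T.apply(SP),T
E
python3 - <<'E'
from h import *
print(pose()[2])
for ti in (-8,45): print(tcp_for(PORT+[.012,.003,.04],TX,ti)[0])
p,T=tcp_for(PORT+[.012,.003,.09],TX,-8); plan(p,T,20)
E
```

```text
{'t': 5.7833, 'q': array([-0.5134,  0.4462,  1.4049, -0.0964,  1.4127,  0.8803]), 'qd': array([-0.0003, -0.0025,  0.0174,  0.0025, -0.009 , -0.0044]), 'tau': array([  0.0781, -42.9733, -19.573 ,  -0.3836,   0.6989,  -0.0048]), 'tcp_pos': array([ 0.5419, -0.2026,  0.3652]), 'tool_rot': array([ 0.9921,  0.0986, -0.0769,  0.0042]), 'force': array([-0.0158, -0.2449, -3.1738]), 'ft_torque': array([ 0.0054, -0.0966,  0.0027]), 'finger_gap': 0.1496445798328885}
[0.6418 0.312  0.2974]
[0.5232 0.2824 0.3478]
total [ 199.8796 -484.8411   -9.7458] [-0.7763  0.82   -2.5916]
linear [[10.0, -24.2, -0.5], [10.0, -24.2, -0.5], [10.1, -24.2, -0.5], [10.2, -24.2, -0.5], [10.2, -24.1, -0.5], [10.3, -24.1, -0.5], [10.3, -24.1, -0.5], [10.4, -24.1, -0.6], [10.4, -24.1, -0.6], [10.5, -24.0, -0.6], [10.5, -24.0, -0.6], [10.6, -24.0, -0.6], [10.7, -24.0, -0.6], [10.7, -23.9, -0.6], [10.8, -23.9, -0.6], [10.8, -23.9, -0.6], [10.9, -23.9, -0.6], [10.9, -23.8, -0.6], [11.0, -23.8, -0.6], [11.0, -23.8, -0.7]]
rot [-0.04, 0.04, -0.13] n 20
```

Emit:
drive_tool(linear=[[2, -5, 0], [4, -10, 0], [6, -15, 0], [8, -20, 0], [10, -24, -0.5], [10, -24, -0.5], [10, -24, -0.5], [10, -24, -0.5], [10, -24, -0.5], [10, -24, -0.5], [10, -24, -0.5], [10, -24, -0.5], [10, -24, -0.5], [10, -24, -0.5], [8, -20, -0.5], [6, -15, -0.5], [4, -10, -0.5], [2, -5, 0], [0, 0, 0]], rot=[[0, 0, 0], [0, 0, 0], [0, 0, 0], [0, 0, 0], [0, 0, 0], [0, 0, 0], [0, 0, 0], [0, 0, 0], [0, 0, 0], [0, 0, 0], [0, 0, 0], [0, 0, 0], [0, 0, 0], [0, 0, 0], [0, 0, 0], [0, 0, 0], [0, 0, 0], [0, 0, 0], [0, 0, 0]], hand=[5, 5, 5, 5, 5, 5, 5, 5, 5, 5, 5, 5, 5, 5, 5, 5, 5, 5, 5])

```text
t: 7.37
tcp_pos: [0.5994, 0.1904, 0.3251]
tool_rot: [0.99, 0.099, -0.102, -0.004]
force: [-0.4, -0.7, -3.9]
finger_gap: 0.149
```

```bash
python3 - <<'E'
from h import *
s=pose()[2]; print(s['q'])
p,T=tcp_for(PORT+[.012,.003,.09],TX,-8); plan(p,T,8)
E
```

```text
[0.1256 0.5791 1.2832 0.0127 1.4844 1.4943]
total [  60.1402 -111.5366  -32.0428] [-2.0304  3.6285 -2.4113]
linear [[7.5, -13.9, -4.0], [7.6, -13.9, -4.0], [7.7, -13.8, -4.0], [7.8, -13.8, -4.0], [7.9, -13.7, -4.0], [8.0, -13.6, -4.0], [8.1, -13.6, -4.0], [8.2, -13.5, -4.0]]
rot [-0.25, 0.45, -0.3] n 8
```

Emit:
drive_tool(linear=[[4, -6, -5], [7, -12, -5], [9, -16, -5], [9, -18, -5], [9, -18, -5], [8, -16, -3], [7, -12, -2], [4, -8, -1], [2, -4, 0], [0, 0, 0]], rot=[[-0.2, 0.4, -0.3], [-0.2, 0.4, -0.3], [-0.2, 0.4, -0.3], [-0.2, 0.4, -0.3], [-0.2, 0.4, -0.3], [-0.2, 0.4, -0.3], [-0.2, 0.4, -0.3], [-0.2, 0.4, -0.3], [0, 0, 0], [0, 0, 0]], hand=[5, 5, 5, 5, 5, 5, 5, 5, 5, 5])

```text
t: 8.2
tcp_pos: [0.6429, 0.3143, 0.3506]
tool_rot: [0.991, 0.118, -0.07, 0.006]
force: [-0.6, 1.2, -3.6]
finger_gap: 0.152
```

```bash
python3 - <<'E'
from h import *
p,q,s=pose(); print(s['q'])
m=cams.camera_model('wrist'); w=snap('wrist','e.png'); t=snap('top','f.png'); sc=snap('scene','g.png')
spt=p+q.apply(SP); print('spout est',spt, [proj(c,spt,m if c=='wrist' else None) for c in('wrist','top','scene')])
for c in ('wrist','top','scene'):
  for n,z in dict(port=.16,wing_top=.1985,spout=spt[2],grip=.066).items():
    for r in cams.spot_point(n,c)[:2]: print(c,n,round(r['score'],2),np.round(r['at'],1),at_z(c,r['at'],z,m if c=='wrist' else None))
u=tcp_for(PORT+[.012,.003,.09],TX,-8); plan(*u,4)
o=np.vstack([w[:, 100:540],]); 
o=np.hstack([cv2.resize(w,(400,250)),cv2.resize(t[110:235,160:360],(400,250))]); o=np.vstack([o,np.hstack([cv2.resize(sc[180:340,160:360],(400,320)),np.zeros((320,400,3),np.uint8)])])
cv2.imwrite('pics/h1.png',o[:,:,::-1])
E
```

```text
[0.2948 0.6674 1.0323 0.0134 1.5818 1.6281]
spout est [0.5342 0.2887 0.2533] [array([317.1894, 364.7565]), array([212.3498, 178.7292]), array([227.4603, 240.2668])]
wrist port 0.69 [319.2 362.5] [0.4227 0.26   0.16  ]
wrist port 0.46 [308.1 246.4] [0.5692 0.3061 0.16  ]
wrist wing_top 0.75 [457.3 319.2] [0.5511 0.1674 0.1985]
wrist spout 0.74 [315.3 362.9] [0.5357 0.2904 0.2533]
wrist spout 0.61 [306.  113.8] [0.6997 0.334  0.2533]
wrist grip 0.67 [316.5 281.9] [0.4582 0.2724 0.066 ]
top port 0.64 [222.4 184.2] [0.5263 0.2824 0.16  ]
top wing_top 0.56 [263.2 176.9] [0.5464 0.1616 0.1985]
top spout 0.76 [213.2 179.4] [0.5324 0.2864 0.2533]
top spout 0.61 [420.9 300. ] [ 0.2287 -0.2667  0.2533]
top grip 0.76 [425.2 271.5] [ 0.2818 -0.3187  0.066 ]
top grip 0.65 [201.2 141. ] [0.6636 0.3732 0.066 ]
scene port 0.83 [236.6 259.8] [0.5359 0.2751 0.16  ]
scene wing_top 0.61 [255.6 218.8] [0.5625 0.1631 0.1985]
scene spout 0.76 [226.3 238.9] [0.5394 0.2872 0.2533]
total [-0.8177  1.1994  3.2967] [-0.3573  0.07   -0.4597]
linear [-0.2, 0.3, 0.8]
rot [-0.09, 0.02, -0.11] n 4
```

View pics/h1.png

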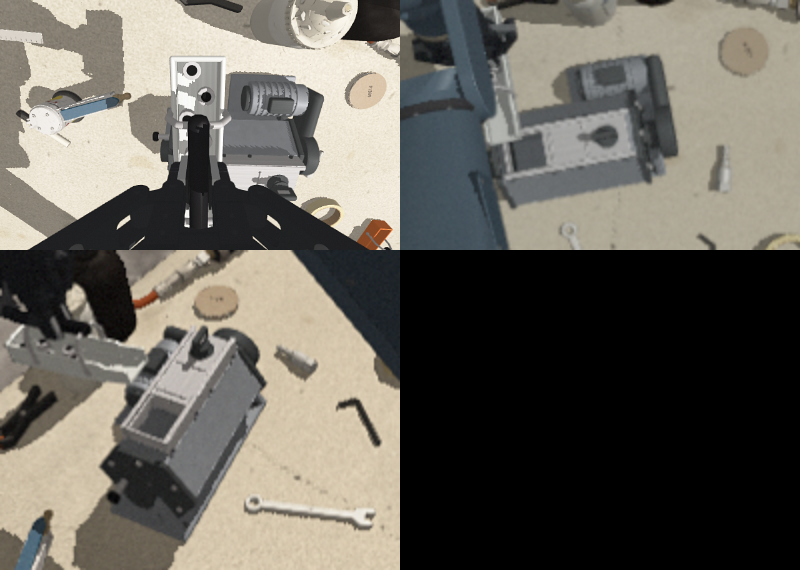

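```bash
sed -i 's/^PORT=.*/PORT=np.array([.523,.281,.160]); TX=13.7/' h.py; cat >> h.py <<'E'
UP=np.array([np.cos(np.radians(TX)),np.sin(np.radians(TX)),0])*.011
E
python3 - <<'E'
from h import *
plan(*tcp_for(PORT+UP+[0,0,.05],TX,13),9)
E
```

```text
total [-41.9553   3.3681  15.6445] [-0.282  21.0707 -0.2187]
linear [[-4.7, 0.4, 1.7], [-4.7, 0.4, 1.5], [-4.8, 0.4, 1.4], [-4.8, 0.4, 1.2], [-4.9, 0.4, 1.0], [-4.9, 0.4, 0.8], [-4.9, 0.4, 0.6], [-5.0, 0.4, 0.4], [-5.0, 0.4, 0.2]]
rot [-0.03, 2.34, -0.02] n 9
```

Emit:
drive_tool(linear=[[-3, 0.4, 1.5], [-4.8, 0.4, 1.5], [-4.8, 0.4, 1.4], [-4.8, 0.4, 1.2], [-4.9, 0.4, 1], [-4.9, 0.4, 0.8], [-4.9, 0.4, 0.6], [-5, 0.4, 0.4], [-5, 0, 0.2], [0, 0, 0], [0, 0, 0]], rot=[[0, 1.3, 0], [0, 2.3, 0], [0, 2.3, 0], [0, 2.3, 0], [0, 2.3, 0], [0, 2.3, 0], [0, 2.3, 0], [0, 2, 0], [0, 1, 0], [0, 0, 0], [0, 0, 0]], hand=[5, 5, 5, 5, 5, 5, 5, 5, 5, 5, 5])

```text
t: 9.87
tcp_pos: [0.5985, 0.2997, 0.3401]
tool_rot: [0.989, 0.117, 0.09, -0.013]
force: [-0.1, -0.1, -2.7]
finger_gap: 0.149
```

```bash
python3 - <<'E'
from h import *
p,q,s=pose(); print(p+q.apply(SP)-PORT-UP)
plan(*tcp_for(PORT+UP+[0,0,.013],TX,13),6)
E
```

```text
[-0.0083 -0.0009  0.0524]
total [-4.0774  0.4219 36.0192] [-0.2346  2.5404 -0.2268]
linear [[-0.7, 0.1, 6.0], [-0.7, 0.1, 6.0], [-0.8, 0.1, 6.0], [-0.8, 0.1, 6.0], [-0.9, 0.1, 6.0], [-0.9, 0.0, 6.0]]
rot [-0.04, 0.42, -0.04] n 6
```

Emit:
drive_tool(linear=[[-0.5, 0, 4], [-0.8, 0, 6], [-0.8, 0, 6], [-0.8, 0, 6], [-0.8, 0, 6], [-0.5, 0, 4], [-0.3, 0, 2], [0, 0, 0], [0, 0, 0]], rot=[[0, 0.4, 0], [0, 0.4, 0], [0, 0.4, 0], [0, 0.4, 0], [0, 0.4, 0], [0, 0.4, 0], [0, 0, 0], [0, 0, 0], [0, 0, 0]], hand=[5, 5, 5, 5, 5, 5, 5, 5, 5])

```text
t: 10.62
tcp_pos: [0.6027, 0.3006, 0.3003]
tool_rot: [0.987, 0.116, 0.111, -0.016]
force: [0.4, 0.3, -2.5]
finger_gap: 0.149
```

```bash
python3 - <<'E'
from h import *
p,q,s=pose(); print(p+q.apply(SP)-PORT-UP, s['force'])
plan(*tcp_for(PORT+UP+[0,0,.013],TX,13),1)
m=cams.camera_model('wrist'); w=snap('wrist'); t=snap('top'); sc=snap('scene')
for c in ('wrist','top','scene'):
  z=(p+q.apply(SP))[2]
  for n,zz in dict(port=.16,spout=z).items():
    for r in cams.spot_point(n,c)[:1]: print(c,n,round(r['score'],2),np.round(r['at'],1),at_z(c,r['at'],zz,m if c=='wrist' else None))
cv2.imwrite('pics/i.png',np.hstack([cv2.resize(t[150:230,180:280],(400,320),interpolation=3),cv2.resize(sc[210:330,190:340],(400,320),interpolation=3)])[:,:,::-1])
E
```

```text
[0.0012 0.0013 0.0095] [ 0.4138  0.3032 -2.4995]
total [-0.8786  0.1365 -3.9284] [-0.2167  0.1124 -0.2681]
linear [-0.9, 0.1, -3.9]
rot [-0.22, 0.11, -0.27] n 1
wrist spout 0.85 [320.3 364.7] [0.5356 0.2829 0.1695]
top port 0.74 [220.9 187.7] [0.5163 0.2864 0.16  ]
top spout 0.88 [221.7 179.8] [0.5381 0.2827 0.1695]
scene port 0.59 [240.4 264.1] [0.5187 0.2796 0.16  ]
scene spout 0.61 [235.3 258.6] [0.5352 0.2786 0.1695]
```

View pics/i.png

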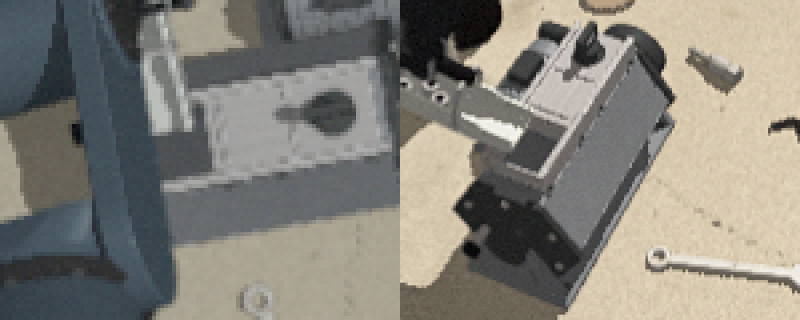

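```bash
python3 - <<'E'
from h import *
t=cams.snapshot('top')[:,:,::-1]; sc=cams.snapshot('scene')[:,:,::-1]
p,q,s=pose(); sp=p+q.apply(SP); ux=UP/.011; uy=np.array([-ux[1],ux[0],0])
print(uy@(PORT-sp)*1e3)
def crop(im,c,x0,y0,w,h,k,scoop):
    o=cv2.resize(im[y0:y0+h,x0:x0+w],(w*k,h*k),interpolation=0)
    P=[PORT+ux*a*.025+uy*b*.027 for a,b in((1,1),(1,-1),(-1,-1),(-1,1))]
    pp=np.array([(proj(c,x)+.5-[x0,y0])*k for x in P]).astype(int); cv2.polylines(o,[pp],True,(0,0,255),1)
    if scoop:
        a=[tuple(((proj(c,sp+uy*b)+.5-[x0,y0])*k).astype(int)) for b in(.021,-.021)]
        cv2.line(o,tuple(map(int,a[0])),tuple(map(int,a[1])),(0,255,0),1)
    return o
a=cv2.imread('pics/a.png'); b=cv2.imread('pics/b.png')
k=8
cv2.imwrite('pics/j.png',np.vstack([np.hstack([crop(b,'top',200,165,50,36,k,0),crop(a,'scene',215,235,50,36,k,0)]),np.hstack([crop(t,'top',200,165,50,36,k,1),crop(sc,'scene',215,235,50,36,k,1)])]))
E
```

```text
-1.0827543916530369
```

View pics/j.png

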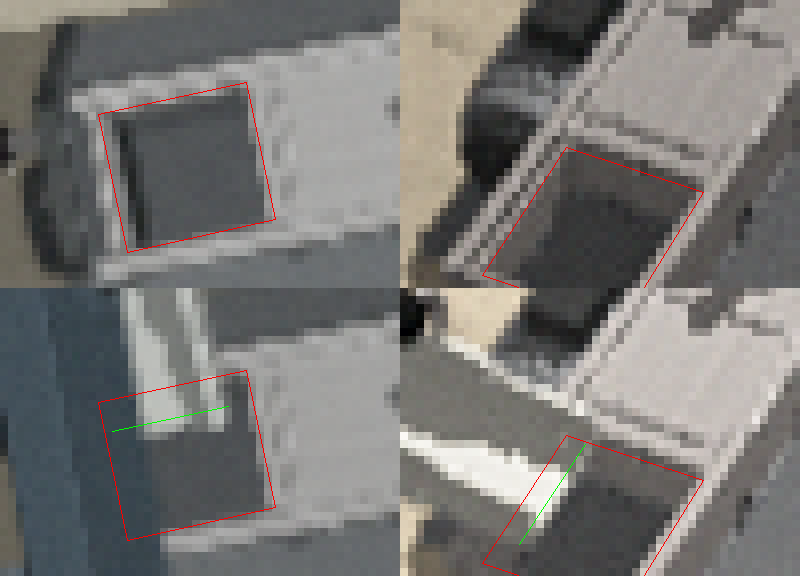

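The overlay fits: the port outline and nose edge both match in both views. I'll tilt about the nose now.

```bash
python3 - <<'E'
from h import *
plan(*tcp_for(PORT+UP+[0,0,.014],TX,46),14)
E
```

```text
total [-77.4892   0.4049 -39.0002] [-0.1403 33.0639 -0.3219]
linear [[-5.5, 0.0, -2.8], [-5.4, 0.0, -3.0], [-5.3, 0.0, -3.2], [-5.1, 0.0, -3.4], [-5.0, 0.0, -3.7], [-4.8, 0.0, -3.9], [-4.7, 0.0, -4.1], [-4.5, 0.0, -4.2], [-4.3, 0.0, -4.4], [-4.1, 0.0, -4.6], [-4.0, 0.0, -4.8], [-3.8, 0.0, -4.9], [-3.5, 0.0, -5.1], [-3.3, 0.0, -5.2]]
rot [-0.01, 2.36, -0.02] n 14
```

Emit:
drive_tool(linear=[[-1, 0, -4], [-2.3, 0, -2], [-4.6, 0, -4], [-4.6, 0, -4], [-4.6, 0, -4], [-4.6, 0, -4], [-4.6, 0, -4], [-2.3, 0, -2], [0, 0, 0], [0, 0, 0]], rot=[[0, 0, 0], [0, 1.2, 0], [0, 2.36, 0], [0, 2.36, 0], [0, 2.36, 0], [0, 2.36, 0], [0, 2.36, 0], [0, 1.2, 0], [0, 0, 0], [0, 0, 0]], hand=[5, 5, 5, 5, 5, 5, 5, 5, 5, 5])

```text
t: 12.0
tcp_pos: [0.5658, 0.2915, 0.322]
tool_rot: [0.964, 0.113, 0.239, -0.031]
force: [0.4, 0.8, -2.2]
finger_gap: 0.148
```

```bash
python3 - <<'E'
from h import *
p,q,s=pose(); print(p+q.apply(SP)-PORT-UP, s['force'],s['q'])
plan(*tcp_for(PORT+UP+[0,0,.014],TX,46),6)
E
```

```text
[-0.0006  0.0009  0.0177] [ 0.3754  0.8042 -2.1775] [ 0.3116  0.417   1.6667 -0.0575  0.5734  1.6891]
total [-41.1249   0.2853 -21.2105] [-0.0997 18.1466 -0.3587]
linear [[-6.9, 0.0, -3.5], [-6.7, 0.0, -3.9], [-6.4, 0.0, -4.2], [-6.2, 0.0, -4.6], [-6.0, 0.0, -4.9], [-5.7, 0.0, -5.2]]
rot [-0.02, 3.02, -0.06] n 6
```

Emit:
drive_tool(linear=[[-4, 0, -2], [-4.2, 0, -2.5], [-4.2, 0, -2.5], [-4.2, 0, -3], [0, 0, 0], [0, 0, 0]], rot=[[0, 2.36, 0], [0, 2.36, 0], [0, 2.36, 0], [0, 2.36, 0], [0, 0, 0], [0, 0, 0]], hand=[5, 5, 5, 5, 5, 5])

```text
t: 12.5
tcp_pos: [0.551, 0.2878, 0.3259]
tool_rot: [0.939, 0.109, 0.323, -0.041]
force: [-1.2, 0.4, -2.0]
finger_gap: 0.146
```

```bash
python3 - <<'E'
from h import *
p,q,s=pose(); print(p+q.apply(SP)-PORT-UP, s['force'],s['q'])
plan(*tcp_for(PORT+UP+[0,0,.014],TX,46),6)
m=cams.camera_model('wrist'); w=snap('wrist'); 
for n in ('bush0',):
  for r in cams.spot_point(n,'wrist'): print(n,round(r['score'],2),np.round(r['at'],1))
cv2.imwrite('pics/k.png',w[:,:,::-1])
E
```

```text
[0.0098 0.0032 0.0179] [-1.1658  0.4419 -2.0131] [ 0.3193  0.3823  1.7958 -0.1598  0.3056  1.794 ]
total [-27.0429   0.1214 -15.6469] [-0.0515  8.0125 -0.4334]
linear [[-4.5, 0.0, -2.6], [-4.4, 0.0, -2.7], [-4.4, 0.0, -2.8], [-4.3, 0.0, -2.9], [-4.2, -0.0, -3.0], [-4.2, -0.0, -3.1]]
rot [-0.01, 1.34, -0.07] n 6
bush0 0.19 [316.7 284.3]
```

View pics/k.png

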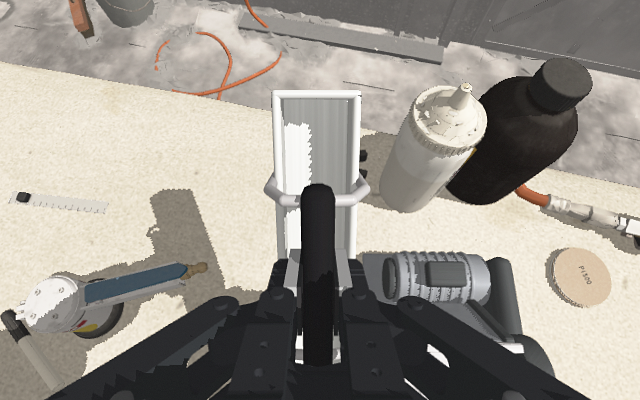

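```bash
python3 - <<'E'
from h import *
plan(*tcp_for(PORT+UP+[0,0,.014],TX,41),3)
c='scene'; snap(c); snap('top')
for c in('scene','top'):
  print(c,[(round(r['score'],2),np.round(r['at'],1)) for r in cams.spot_point('bush0',c)])
E
```

```text
total [-16.7106   0.0046  -8.3466] [-0.0663  3.003  -0.4444]
linear [[-5.6, 0.0, -2.8], [-5.5, -0.0, -2.9], [-5.5, -0.0, -3.0]]
rot [-0.02, 1.0, -0.15] n 3
scene []
top [(0.47, array([222.5, 190.1]))]
```

Emit:
drive_tool(linear=[[-5, 0, -2.5], [-5, 0, -2.5], [-5, 0, -3], [0, 0, 0], [0, 0, 0], [0, 0, 0]], rot=[[0, 1, 0], [0, 1, 0], [0, 1, 0], [0, 0, 0], [0, 0, 0], [0, 0, 0]], hand=[5, 5, 5, 5, 5, 5])

```text
t: 13.3
tcp_pos: [0.5371, 0.2841, 0.3233]
tool_rot: [0.93, 0.108, 0.349, -0.044]
force: [-0.3, -0.4, -2.2]
finger_gap: 0.151
```

```bash
python3 - <<'E'
from h import *
p,q,s=pose(); print(p+q.apply(SP)-PORT-UP, s['force'],s['q'])
t=snap('top'); sc=snap('scene')
for c in('scene','top'):
  print(c,[(round(r['score'],2),np.round(r['at'],1)) for r in cams.spot_point('bush0',c)])
cv2.imwrite('pics/l.png',np.hstack([cv2.resize(t[160:210,195:245],(400,400),interpolation=3),cv2.resize(sc[215:285,200:270],(400,400),interpolation=3)])[:,:,::-1])
E
```

```text
[0.004  0.0015 0.0151] [-0.3087 -0.4417 -2.218 ] [ 0.3235  0.3707  1.8604 -0.2801  0.2006  1.9176]
scene []
top [(0.43, array([223.1, 191.6]))]
```

View pics/l.png

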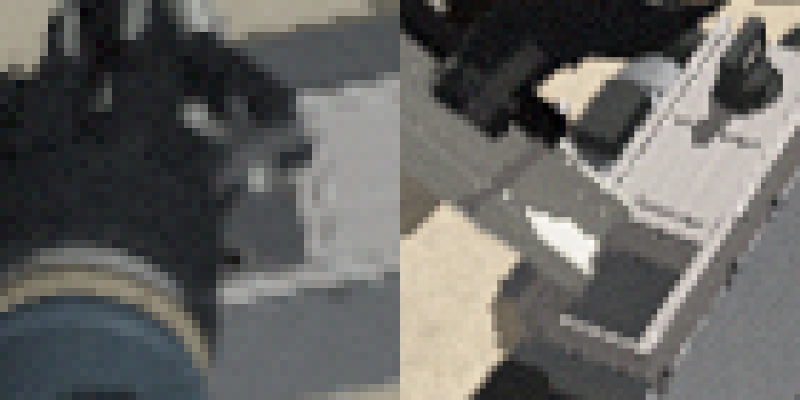

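No bush shows in the nose or on the cover, and the wrist load has dropped by about the bushes' weight. I'll lift and level, then check the scoop is empty.

```bash
python3 - <<'E'
from h import *
u=tcp_for(PORT+UP+[.02,0,.09],TX,0); print(u[0]); plan(*u,16)
E
```

```text
[0.6479 0.3066 0.362 ]
total [110.1941   3.4479  45.4453] [ -0.2035 -41.2662  -0.462 ]
linear [[6.9, 0.2, 2.8], [7.0, 0.2, 2.5], [7.1, 0.2, 2.2], [7.2, 0.2, 1.9], [7.3, 0.2, 1.6], [7.3, 0.2, 1.2], [7.4, 0.2, 0.9], [7.4, 0.2, 0.6], [7.4, 0.2, 0.2], [7.4, 0.2, -0.1], [7.4, 0.2, -0.4], [7.4, 0.3, -0.8], [7.4, 0.3, -1.1], [7.3, 0.3, -1.4], [7.2, 0.3, -1.8], [7.1, 0.3, -2.1]]
rot [-0.01, -2.58, -0.03] n 16
```

Emit:
drive_tool(linear=[[5, 0, -5], [6.6, 0, -7.5], [6.6, 0, -7.5], [6.6, 0, -7.5], [5.4, 0, 4.6], [5.6, 0, 4.4], [5.8, 0, 4], [6, 0, 3.8], [6.2, 0, 3.5], [6.4, 0, 3.1], [6.5, 0, 2.8], [6.7, 0, 2.4], [6.8, 0, 2], [6.9, 0, 1.7], [7, 0, 1.3], [7, 0, 1], [7, 0, 0.7], [7, 0, 0.4], [0, 0, 0], [0, 0, 0]], rot=[[0, 0, 0], [0, 0, 0], [0, 0, 0], [0, 0, 0], [0, -2, 0], [0, -2.8, 0], [0, -3, 0], [0, -3, 0], [0, -3, 0], [0, -3, 0], [0, -3, 0], [0, -3, 0], [0, -3, 0], [0, -3, 0], [0, -3, 0], [0, -3, 0], [0, -3, 0], [0, -2, 0], [0, 0, 0], [0, 0, 0]], hand=[5, 5, 5, 5, 5, 5, 5, 5, 5, 5, 5, 5, 5, 5, 5, 5, 5, 5, 5, 5])

```text
t: 15.17
tcp_pos: [0.6428, 0.3096, 0.3629]
tool_rot: [0.993, 0.118, 0.001, -0.005]
force: [0.7, -0.3, -2.8]
finger_gap: 0.147
```

```bash
python3 - <<'E'
from h import *
p,q,s=pose(); print(s['force'],s['q']); print(p+q.apply(SP)-PORT)
w=snap('wrist'); t=snap('top')
for c in('wrist','top'): print(c,[(round(r['score'],2),np.round(r['at'],1)) for r in cams.spot_point('bush0',c)])
b=cv2.imread('pics/b.png')[:,:,::-1]
cv2.imwrite('pics/m.png',np.hstack([cv2.resize(w[:,180:480],(450,600)),cv2.resize(t[160:210,195:222],(324,600),interpolation=3)])[:,:,::-1])
plan(np.array([.528,-.209,.37]),tool(11.6),20)
E
```

```text
[ 0.6843 -0.2506 -2.7653] [0.2894 0.6032 1.1178 0.0103 1.4176 1.6214]
[0.0255 0.007  0.0907]
wrist []
top [(0.71, array([357.1, 241.8])), (0.59, array([252.1, 186. ])), (0.44, array([223.7, 189.8]))]
total [-232.2464  477.1312  -11.6965] [-0.5872 -0.0629  2.0063]
linear [[-11.6, 23.9, -0.6], [-11.6, 23.9, -0.6], [-11.5, 23.9, -0.6], [-11.5, 23.9, -0.5], [-11.4, 23.9, -0.5], [-11.4, 24.0, -0.5], [-11.4, 24.0, -0.5], [-11.3, 24.0, -0.5], [-11.3, 24.0, -0.5], [-11.2, 24.0, -0.5], [-11.2, 24.1, -0.5], [-11.2, 24.1, -0.4], [-11.1, 24.1, -0.4], [-11.1, 24.1, -0.4], [-11.0, 24.1, -0.4], [-11.0, 24.2, -0.4], [-10.9, 24.2, -0.4], [-10.9, 24.2, -0.4], [-10.9, 24.2, -0.4], [-10.8, 24.2, -0.3]]
rot [-0.03, -0.0, 0.1] n 20
```

View pics/m.png

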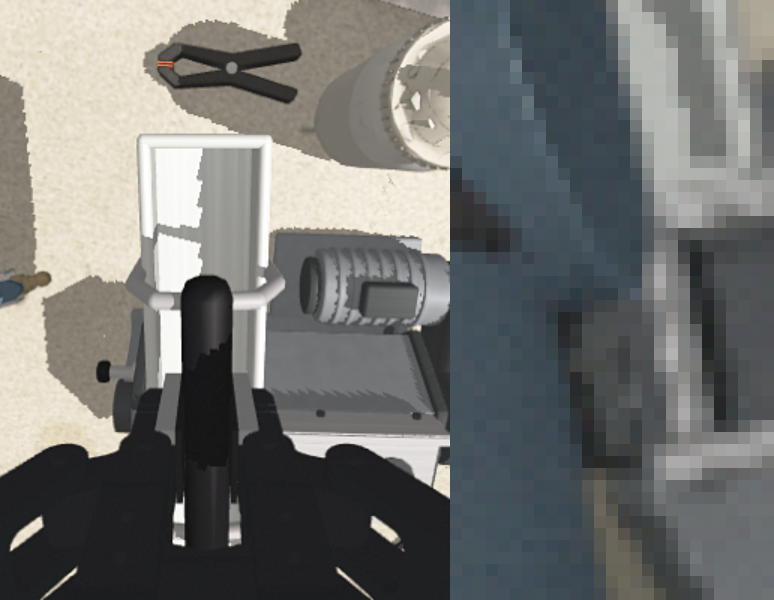

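Emit:
drive_tool(linear=[[-5, 10, 0], [-10, 20, 0], [-14, 30, -0.5], [-14, 30, -0.5], [-14, 30, -0.5], [-14, 30, -0.5], [-14, 30, -0.5], [-14, 30, -0.5], [-14, 30, -0.5], [-14, 30, -0.5], [-14, 30, -0.5], [-14, 30, -0.5], [-14, 30, -0.5], [-13, 30, -0.5], [-12, 30, 0], [-8, 20, 0], [-5, 10, 0], [0, 0, 0], [0, 0, 0]], rot=[[0, 0, 0.1], [0, 0, 0.1], [0, 0, 0.1], [0, 0, 0.1], [0, 0, 0.1], [0, 0, 0.1], [0, 0, 0.1], [0, 0, 0.1], [0, 0, 0.1], [0, 0, 0.1], [0, 0, 0.1], [0, 0, 0.1], [0, 0, 0.1], [0, 0, 0.1], [0, 0, 0.1], [0, 0, 0.1], [0, 0, 0.1], [0, 0, 0], [0, 0, 0]], hand=[5, 5, 5, 5, 5, 5, 5, 5, 5, 5, 5, 5, 5, 5, 5, 5, 5, 5, 5])

```text
t: 16.95
tcp_pos: [0.5164, -0.2019, 0.3733]
tool_rot: [0.994, 0.105, 0.006, 0.001]
force: [-0.6, -0.5, -2.2]
finger_gap: 0.144
```

```bash
python3 - <<'E'
from h import *
plan(np.array([.528,-.209,.14]),tool(11.6),12)
E
```

```text
total [  6.9012   8.6234 233.4192] [ 0.1865 -0.7211  0.4153]
linear [0.6, 0.7, 19.5]
rot [0.02, -0.06, 0.03] n 12
```

Emit:
drive_tool(linear=[[0.6, 0.7, 15], [0.6, 0.7, 25], [0.6, 0.7, 28], [0.6, 0.7, 28], [0.6, 0.7, 28], [0.6, 0.7, 28], [0.6, 0.7, 28], [0.6, 0.7, 25], [0.6, 0.7, 15], [0, 0, 5], [0, 0, 0], [0, 0, 0]], rot=[[0, -0.07, 0], [0, -0.07, 0], [0, -0.07, 0], [0, -0.07, 0], [0, -0.07, 0], [0, -0.07, 0], [0, -0.07, 0], [0, -0.07, 0], [0, -0.07, 0], [0, 0, 0], [0, 0, 0], [0, 0, 0]], hand=[5, 5, 5, 5, 5, 5, 5, 5, 5, 5, 5, 5])

```text
t: 17.95
tcp_pos: [0.529, -0.1949, 0.1484]
tool_rot: [0.994, 0.112, 0.008, 0.005]
force: [0.2, -0.6, -1.8]
finger_gap: 0.143
```

```bash
python3 - <<'E'
from h import *
plan(np.array([.528,-.209,.1235]),tool(11.6),2)
E
```

```text
total [-4.5204 13.2836 25.0362] [ 0.6329 -0.8385  1.2774]
linear [[-2.3, 6.6, 12.5], [-2.1, 6.7, 12.5]]
rot [0.32, -0.42, 0.64] n 2
```

Emit:
drive_tool(linear=[[-0.5, 2, 6], [-0.5, 2, 6], [-0.5, 2, 6], [0, 0, 3], [0, 0, 0], [0, 0, 0]], rot=[[0.2, -0.3, 0], [0.2, -0.3, 0], [0.2, -0.3, 0], [0, 0, 0], [0, 0, 0], [0, 0, 0]], hand=[5, 5, 5, 5, 5, 5])

```text
t: 18.45
tcp_pos: [0.532, -0.2027, 0.1307]
tool_rot: [0.994, 0.113, 0.003, 0.003]
force: [-0.3, 0.0, -2.2]
finger_gap: 0.147
```

```bash
python3 - <<'E'
from h import *
p,q,s=pose(); print(s['force'])
plan(np.array([p[0],p[1],.1235]),tool(12),2)
E
```

```text
[-0.2607  0.036  -2.2249]
total [-0.0367 -0.0529  7.2352] [ 0.4163 -0.294   0.9371]
linear [-0.0, -0.0, 3.6]
rot [0.21, -0.15, 0.47] n 2
```

Emit:
drive_tool(linear=[[0, 0, 3], [0, 0, 2.5], [0, 0, 1.5], [0, 0, 0], [0, 0, 0]], rot=[[0.2, -0.1, 0], [0.2, -0.1, 0], [0, 0, 0], [0, 0, 0], [0, 0, 0]], hand=[5, 5, 5, 5, 5])

```text
t: 18.87
tcp_pos: [0.5321, -0.2031, 0.1235]
tool_rot: [0.994, 0.112, 0.001, 0.0]
force: [-0.6, -0.6, -1.4]
finger_gap: 0.152
```

Emit:
drive_tool(linear=[[0, 0, 0.7], [0, 0, 0], [0, 0, 0], [0, 0, 0], [0, 0, 0], [0, 0, 0], [0, 0, 0], [0, 0, 0], [0, 0, -10], [0, 0, -20], [0, 0, -30], [0, 0, -30], [0, 0, -30], [0, 0, -20], [0, 0, 0], [0, 0, 0]], rot=[[0, 0, 0], [0, 0, 0], [0, 0, 0], [0, 0, 0], [0, 0, 0], [0, 0, 0], [0, 0, 0], [0, 0, 0], [0, 0, 0], [0, 0, 0], [0, 0, 0], [0, 0, 0], [0, 0, 0], [0, 0, 0], [0, 0, 0], [0, 0, 0]], hand=[5, 5, 20, 35, 50, 65, 80, 85, 85, 85, 85, 85, 85, 85, 85, 85])

```text
t: 20.2
tcp_pos: [0.5318, -0.203, 0.2739]
tool_rot: [0.994, 0.112, 0.002, 0.001]
force: [-0.6, -0.8, 0.1]
finger_gap: 0.998
```

```bash
python3 - <<'E'
from h import *
p,q,s=pose(); print(p,s['force'])
m=cams.camera_model('wrist'); w=snap('wrist'); t=snap('top'); sc=snap('scene')
print([(round(r['score'],2),np.round(r['at'],1)) for r in cams.spot_point('bush0','wrist')])
print([(round(r['score'],2),at_z('wrist',r['at'],0,m)) for r in cams.spot_point('scoop','wrist')])
cv2.imwrite('pics/n.png',np.vstack([np.hstack([cv2.resize(w,(400,300)),cv2.resize(sc[230:290,215:295],(400,300),interpolation=3)]),np.hstack([cv2.resize(t[160:205,205:265],(400,300),interpolation=3),cv2.resize(w[90:300,250:400],(400,300))])])[:,:,::-1])
W=np.array([.5495,.1645]); print('wing',at_z('top',cams.spot_point('wing_top','top')[0]['at'],.1985),at_z('scene',cams.spot_point('wing_top','scene')[0]['at'],.1985))
E
```

```text
[ 0.5318 -0.203   0.2739] [-0.5675 -0.7839  0.1475]
[]
[(0.7, array([ 0.2822, -0.3083,  0.    ])), (0.67, array([ 0.5287, -0.2068,  0.    ])), (0.24, array([0.3645, 0.0441, 0.    ])), (0.22, array([ 0.5154, -0.2017,  0.    ]))]
wing [0.5448 0.1712 0.1985] [0.5541 0.1688 0.1985]
```

View pics/n.png

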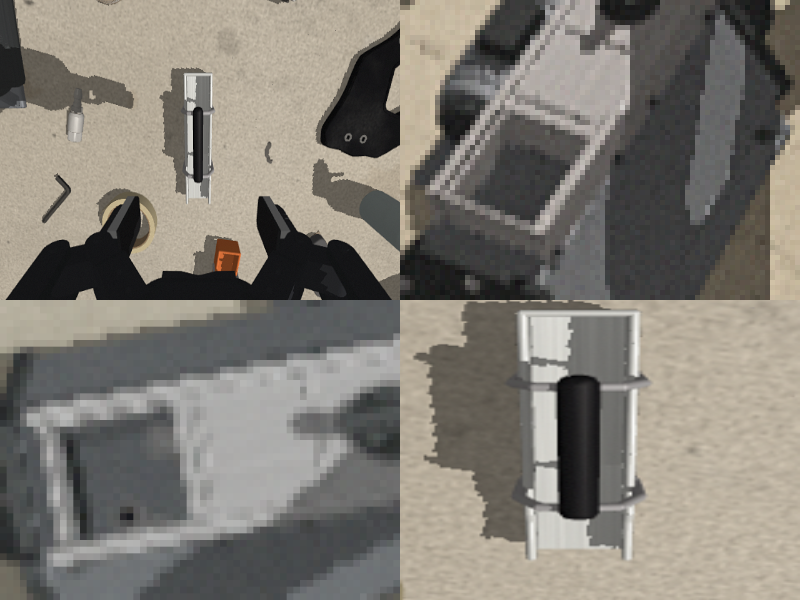

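The scoop stands flat and empty, and a bush shows through the port with none outside. Next I'll go to the wing head.

```bash
cat >> h.py <<'E'
UY=np.array([-np.sin(np.radians(TX)),np.cos(np.radians(TX)),0])
def wing(d,z): return (PORT-UY*(.123-d))*[1,1,0]+[0,0,z]
E
python3 - <<'E'
from h import *
print(wing(.003,.34)); plan(wing(.003,.34),tool(TX+90),20)
E
```

```text
[0.5514 0.1644 0.34  ]
total [ 101.7015 -353.4469  -68.2416] [ -0.1475  -0.0786 -90.7956]
linear [[5.1, -17.7, -3.4], [6.5, -17.2, -3.4], [7.8, -16.6, -3.4], [9.1, -16.0, -3.4], [10.3, -15.2, -3.4], [11.5, -14.3, -3.4], [12.6, -13.4, -3.4], [13.6, -12.3, -3.4], [14.6, -11.2, -3.4], [15.4, -10.0, -3.4], [16.1, -8.8, -3.4], [16.8, -7.5, -3.4], [17.3, -6.1, -3.4], [17.8, -4.7, -3.4], [18.1, -3.3, -3.4], [18.3, -1.9, -3.4], [18.4, -0.4, -3.4], [18.4, 1.0, -3.4], [18.2, 2.5, -3.5], [18.0, 3.9, -3.5]]
rot [-0.01, -0.0, -4.54] n 20
```

Emit:
drive_tool(linear=[[5.1, -17.7, -6], [6.5, -17.2, -6], [7.8, -16.6, -6], [9.1, -16, -6], [10.3, -15.2, -6], [11.5, -14.3, -6], [12.6, -13.4, -4], [13.6, -12.3, -4], [14.6, -11.2, -4], [15.4, -10, -3], [16.1, -8.8, -3], [16.8, -7.5, -3], [17.3, -6.1, -3], [17.8, -4.7, -3], [18.1, -3.3, -2], [18.3, -1.9, -2], [18.4, -0.4, -2], [18.4, 1, -2], [15, 2, 0], [8, 1, 0]], rot=[[0, 0, -4.6], [0, 0, -4.6], [0, 0, -4.6], [0, 0, -4.6], [0, 0, -4.6], [0, 0, -4.6], [0, 0, -4.6], [0, 0, -4.6], [0, 0, -4.6], [0, 0, -4.6], [0, 0, -4.6], [0, 0, -4.6], [0, 0, -4.6], [0, 0, -4.6], [0, 0, -4.6], [0, 0, -4.6], [0, 0, -4.6], [0, 0, -4.6], [0, 0, -4], [0, 0, -2]], hand=[85, 85, 85, 85, 85, 85, 85, 85, 85, 85, 85, 85, 85, 85, 85, 85, 85, 85, 85, 85])

```text
t: 22.22
tcp_pos: [0.5322, 0.1652, 0.3282]
tool_rot: [0.603, 0.797, -0.007, -0.018]
force: [0.4, 0.1, 0.1]
finger_gap: 0.997
```

```bash
python3 - <<'E'
from h import *
print(pose()[2]['q']);plan(wing(.003,.33),tool(TX+90),3)
E
```

```text
[ 0.0945  0.4182  1.5584  0.0153  1.2018 -0.1871]
total [-5.911  18.2236 -2.5712] [-1.9418 -1.1458  2.1032]
linear [[-2.0, 6.1, -0.9], [-1.9, 6.1, -0.8], [-1.8, 6.1, -0.7]]
rot [-0.65, -0.38, 0.7] n 3
```

Emit:
drive_tool(linear=[[-2, 6, 0], [-2, 6, 0], [-2, 6, 0], [0, 0, 0], [0, 0, 0]], rot=[[-0.6, -0.4, 0.7], [-0.6, -0.4, 0.7], [-0.6, -0.4, 0.7], [0, 0, 0], [0, 0, 0]], hand=[85, 85, 85, 85, 85])

```text
t: 22.63
tcp_pos: [0.5528, 0.1633, 0.3251]
tool_rot: [0.62, 0.785, -0.003, 0.0]
force: [-0.8, -0.1, 0.4]
finger_gap: 0.995
```

```bash
python3 - <<'E'
from h import *
p,q,s=pose(); print(s['q'])
m=cams.camera_model('wrist'); w=snap('wrist','o.png')
print([(round(r['score'],2),r['at'],at_z('wrist',r['at'],.1985,m)) for r in cams.spot_point('wing_top','wrist')[:2]],wing(.003,.1985), proj('wrist',wing(.003,.1985),m))
print([(round(r['score'],2),r['at'],at_z('wrist',r['at'],.16,m)) for r in cams.spot_point('port','wrist')[:2]])
plan(wing(.003,.2556),tool(TX+90),3)
E
```

```text
[ 0.0952  0.4389  1.5307 -0.0047  1.1749 -0.136 ]
[(0.67, [150.6, 314.5], array([0.4527, 0.068 , 0.1985])), (0.55, [310.1, 217.7], array([0.5482, 0.1675, 0.1985]))] [0.5514 0.1644 0.1985] [313.8948 223.1034]
[(0.73, [319.9, 26.6], array([0.5268, 0.2842, 0.16  ]))]
total [ 1.3793 -0.5884 69.7395] [-0.2002  0.2057 -0.3113]
linear [0.5, -0.2, 23.2]
rot [-0.07, 0.07, -0.1] n 3
```

View pics/o.png

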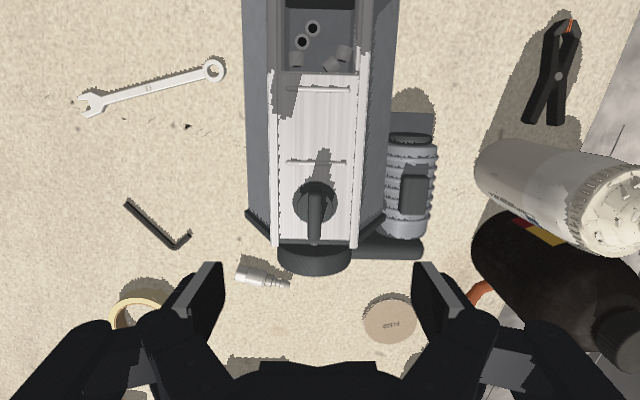

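All five bushes are visible in the barrel at (300–350, 25–65), and the wing bar is centred near (314.5, 218) with the jaws aligned to it.

Emit:
drive_tool(linear=[[2, 0, 15], [2, 0, 20], [1, 0, 20], [0, 0, 11], [0, 0, 2], [0, 0, 0], [0, 0, 0]], rot=[[0, 0, 0], [0, 0, 0], [0, 0, 0], [0, 0, 0], [0, 0, 0], [0, 0, 0], [0, 0, 0]], hand=[85, 85, 85, 85, 85, 85, 85])

```text
t: 23.37
tcp_pos: [0.5523, 0.1662, 0.2576]
tool_rot: [0.622, 0.783, -0.001, 0.002]
force: [-0.3, 0.2, 0.3]
finger_gap: 0.995
```

```bash
python3 - <<'E'
from h import *
plan(wing(.006,.2556),tool(TX+90),1)
E
```

```text
total [ 1.5189 -1.3142  1.9871] [ 0.0817  0.2498 -0.5668]
linear [1.5, -1.3, 2.0]
rot [0.08, 0.25, -0.57] n 1
```

Emit:
drive_tool(linear=[[1, -0.5, 1], [0, 0, 0], [0, 0, 0], [0, 0, 0], [0, 0, 0], [0, 0, 0], [0, 0, 0], [0, 0, 0], [0, 0, 0], [0, 0, 0], [0, 0, 0]], rot=[[0, 0, -0.5], [0, 0, 0], [0, 0, 0], [0, 0, 0], [0, 0, 0], [0, 0, 0], [0, 0, 0], [0, 0, 0], [0, 0, 0], [0, 0, 0], [0, 0, 0]], hand=[70, 55, 40, 25, 15, 5, 2, 2, 2, 2, 2], force=40)

```text
t: 24.28
tcp_pos: [0.5496, 0.1664, 0.2606]
tool_rot: [0.619, 0.785, -0.002, 0.001]
force: [-1.2, -0.7, 1.3]
finger_gap: 0.087
```

```bash
python3 - <<'E'
from h import *
p,q,s=pose(); print(s['force'],s['ft_torque'],s['q'])
plan(wing(.068,p[2]),tool(TX+90),12)
E
```

```text
[-1.2092 -0.6743  1.2821] [-0.0764  0.2027 -0.2436] [ 0.1012  0.5138  1.6055 -0.0054  1.0228 -0.1316]
total [62.6893  1.0553 -0.2859] [-0.0637  0.2601 -0.1983]
linear [5.2, 0.1, -0.0]
rot [-0.01, 0.02, -0.02] n 12
```

Emit:
drive_tool(linear=[[3, 0, 0], [5, 0, 0], [5, 0, 0], [5, 0, 0], [5, 0, 0], [5, 0, 0], [5, 0, 0], [5, 0, 0], [5, 0, 0], [4, 0, 0], [3, 0, 0], [0, 0, 0]], rot=[[0, 0, 0], [0, 0, 0], [0, 0, 0], [0, 0, 0], [0, 0, 0], [0, 0, 0], [0, 0, 0], [0, 0, 0], [0, 0, 0], [0, 0, 0], [0, 0, 0], [0, 0, 0]], hand=[2, 2, 2, 2, 2, 2, 2, 2, 2, 2, 2, 2])

```text
t: 25.28
tcp_pos: [0.5379, 0.2205, 0.2606]
tool_rot: [0.619, 0.786, -0.001, 0.003]
force: [-1.0, -0.9, 1.0]
finger_gap: 0.093
```

```bash
python3 - <<'E'
from h import *
p,q,s=pose(); print(s['force'],s['ft_torque'],s['finger_gap'])
plan(wing(.068,.2606),tool(TX+90),3)
E
```

```text
[-0.9958 -0.8781  0.9574] [-0.2129  0.0822 -0.2512] 0.0928847325635378
total [ 7.3249 -0.1957 -0.0482] [ 0.1184  0.3521 -0.1498]
linear [2.4, -0.1, -0.0]
rot [0.04, 0.12, -0.05] n 3
```

Emit:
drive_tool(linear=[[2.5, 0, 0], [2.5, 0, 0], [2.5, 0, 0], [2, 0, 0], [0, 0, 0]], rot=[[0, 0, 0], [0, 0, 0], [0, 0, 0], [0, 0, 0], [0, 0, 0]], hand=[2, 2, 2, 2, 2])

```text
t: 25.7
tcp_pos: [0.5362, 0.2288, 0.2606]
tool_rot: [0.618, 0.786, -0.002, 0.005]
force: [-0.8, -1.3, 2.2]
finger_gap: 0.087
```

```bash
python3 - <<'E'
from h import *
p,q,s=pose(); print(s['force'],s['ft_torque'],s['finger_gap'])
plan(wing(.068,.2606),tool(TX+90),3)
E
```

```text
[-0.7814 -1.2853  2.1994] [-0.1647  0.0847 -0.2642] 0.08705204962957777
total [-1.2055 -0.426   0.0007] [ 0.1225  0.6105 -0.1088]
linear [-0.4, -0.1, 0.0]
rot [0.04, 0.2, -0.04] n 3
```

Not clearly at the stop yet, so I'll push further until the force rises.

Emit:
drive_tool(linear=[[2, 0, 0], [2, 0, 0], [2, 0, 0]], rot=[[0, 0, 0], [0, 0, 0], [0, 0, 0]], hand=[2, 2, 2])

```text
t: 25.95
tcp_pos: [0.536, 0.2301, 0.2606]
tool_rot: [0.618, 0.786, -0.006, 0.009]
force: [0.8, -8.6, 1.6]
finger_gap: 0.09
```

Emit:
drive_tool(linear=[[0, 0, 2], [0, 0, 3], [0, 0, 3], [0, 0, 2], [0, 0, 0]], rot=[[0, 0, 0], [0, 0, 0], [0, 0, 0], [0, 0, 0], [0, 0, 0]], hand=[2, 2, 2, 2, 2], force=70)

```text
t: 26.37
tcp_pos: [0.536, 0.2297, 0.2525]
tool_rot: [0.619, 0.786, -0.006, 0.009]
force: [-2.1, -3.5, 7.6]
finger_gap: 0.075
```

```bash
python3 - <<'E'
from h import *
p,q,s=pose(); print(p,s['force'],s['ft_torque'],s['finger_gap'])
plan(p,tool(TX+90),3)
E
```

```text
[0.536  0.2297 0.2525] [-2.1058 -3.5352  7.6009] [-0.3955  0.329  -0.2579] 0.07482852156791825
total [0. 0. 0.] [ 0.1061  1.2163 -0.1219]
linear [[0.0, 0.0, 0.0], [0.0, 0.0, 0.0], [0.0, 0.0, 0.0]]
rot [0.04, 0.41, -0.04] n 3
```

Emit:
drive_tool(linear=[[0, 0, 1], [0, 0, 1], [0, 0, 0.5]], rot=[[0, 0, 0], [0, 0, 0], [0, 0, 0]], hand=[2, 2, 2])

```text
t: 26.62
tcp_pos: [0.536, 0.2297, 0.2521]
tool_rot: [0.618, 0.786, -0.006, 0.009]
force: [-1.5, -3.4, 7.0]
finger_gap: 0.077
```

Emit:
drive_tool(linear=[[0, 0, 3], [0, 0, 3], [0, 0, 2]], rot=[[0, 0, 0], [0, 0, 0], [0, 0, 0]], hand=[2, 2, 2])

```text
t: 26.87
tcp_pos: [0.5359, 0.2298, 0.2516]
tool_rot: [0.618, 0.786, -0.005, 0.01]
force: [-3.1, -4.6, 9.6]
finger_gap: 0.079
```

Emit:
drive_tool(linear=[[0, 0, 2], [0, 0, 2], [0, 0, 2]], rot=[[0, 0, 6], [0, 0, 6], [0, 0, 6]], hand=[2, 2, 2])

```text
t: 27.12
tcp_pos: [0.5352, 0.2298, 0.2515]
tool_rot: [0.736, 0.677, -0.003, 0.012]
force: [-4.9, -2.9, 14.3]
finger_gap: 0.082
```

```bash
python3 - <<'E'
from h import *
p,q,s=pose(); print(p,s['force'],s['ft_torque'],s['finger_gap'],(tool(TX+90).inv()*q).as_rotvec(degrees=True))
E
```

```text
[0.5352 0.2298 0.2515] [-4.8592 -2.8731 14.2727] [-0.4741  0.8013  0.0732] 0.08194152432345839 [-0.6285 -1.2807 18.5271]
```

Emit:
drive_tool(linear=[[0, 0, 1.5], [0, 0, 1.5], [0, 0, 1.5], [0, 0, 1.5], [0, 0, 1.5], [0, 0, 1.5]], rot=[[0, 0, 6], [0, 0, 6], [0, 0, 6], [0, 0, 6], [0, 0, 6], [0, 0, 6]], hand=[2, 2, 2, 2, 2, 2])

```text
t: 27.62
tcp_pos: [0.5339, 0.2303, 0.2515]
tool_rot: [0.914, 0.405, 0.003, 0.014]
force: [-3.3, -3.1, 10.7]
finger_gap: 0.077
```

```bash
python3 - <<'E'
from h import *
p,q,s=pose(); print(p,s['force'],s['ft_torque'],s['finger_gap'],(tool(TX+90).inv()*q).as_rotvec(degrees=True))
E
```

```text
[0.5339 0.2303 0.2515] [-3.34   -3.0688 10.7481] [-0.3889  0.669  -0.0386] 0.07701230477811925 [-1.253  -1.0934 55.8608]
```

Emit:
drive_tool(linear=[[0, 0, 1.5], [0, 0, 1.5], [0, 0, 1.5], [0, 0, 1.5], [0, 0, 1.5], [0, 0, 1.5]], rot=[[0, 0, 6], [0, 0, 6], [0, 0, 6], [0, 0, 6], [0, 0, 6], [0, 0, 4]], hand=[2, 2, 2, 2, 2, 2])

```text
t: 28.12
tcp_pos: [0.533, 0.2311, 0.2515]
tool_rot: [0.994, 0.109, 0.008, 0.013]
force: [-2.8, -3.6, 11.5]
finger_gap: 0.075
```

```bash
python3 - <<'E'
from h import *
p,q,s=pose(); print(p,s['force'],s['ft_torque'],s['finger_gap'],(tool(TX+90).inv()*q).as_rotvec(degrees=True))
E
```

```text
[0.533  0.2311 0.2515] [-2.7561 -3.5984 11.5301] [-0.4371  0.6688 -0.0459] 0.07536590201035502 [-1.8556 -0.6294 91.1765]
```

Emit:
drive_tool(linear=[[0, 0, -1.5], [0, 0, -1.5], [0, 0, -1], [0, 0, 0]], rot=[[0, 0, 0], [0, 0, 0], [0, 0, 0], [0, 0, 0]], hand=[2, 2, 2, 2])

```text
t: 28.45
tcp_pos: [0.5327, 0.2313, 0.2561]
tool_rot: [0.994, 0.11, 0.009, 0.014]
force: [-0.1, -2.8, 3.8]
finger_gap: 0.076
```

Emit:
drive_tool(linear=[[0, 0, 0], [0, 0, 0], [0, 0, 0], [0, 0, 0], [0, 0, 0], [0, 0, -10], [0, 0, -20], [0, 0, -30], [0, 0, -30], [0, 0, -10], [0, 0, 0], [0, 0, 0]], rot=[[0, 0, 0], [0, 0, 0], [0, 0, 0], [0, 0, 0], [0, 0, 0], [0, 0, 0], [0, 0, 0], [0, 0, 0], [0, 0, 0], [0, 0, 0], [0, 0, 0], [0, 0, 0]], hand=[10, 25, 40, 50, 60, 60, 60, 60, 60, 60, 60, 60])

```text
t: 29.45
tcp_pos: [0.5299, 0.2366, 0.3616]
tool_rot: [0.994, 0.111, 0.008, 0.011]
force: [0.3, -0.3, -0.5]
finger_gap: 0.702
```

```bash
python3 - <<'E'
from h import *
p,q,s=pose(); print(p,s['force'])
m=cams.camera_model('wrist'); w=snap('wrist'); t=snap('top');sc=snap('scene')
c=proj('wrist',wing(.068,.194),m); print(c,proj('wrist',PORT,m))
x,y=[int(v) for v in c]; x=max(110,min(530,x)); y=max(100,min(300,y))
for r in cams.spot_point('wing_top','wrist')[:2]: print(r['score'],r['at'],at_z('wrist',r['at'],.194,m))
cv2.imwrite('pics/p.png',np.hstack([cv2.resize(w[y-100:y+100,x-100:x+100],(400,400)),cv2.resize(sc[190:290,200:300],(400,400),interpolation=3)])[:,:,::-1])
E
```

```text
[0.5299 0.2366 0.3616] [ 0.2555 -0.2532 -0.4788]
[325.362 206.501] [260.1417 196.579 ]
0.62 [319.1, 204.1] [0.5369 0.2327 0.194 ]
```

```bash
python3 - <<'E'
from h import *
m=cams.camera_model('wrist'); w=snap('wrist')
for lab in ('wing','wing_top'):
  for r in cams.regions_of(lab,'wrist')[:2]:
    p=np.argwhere(r['pixels'])[:,::-1].astype(np.float32); print(lab,round(r['score'],2),r['rect'],cv2.minAreaRect(p))
g=cv2.cvtColor(w,cv2.COLOR_RGB2GRAY); print(g[160:250:4,290:350:3])
a=wing(.068,.194); ux=UP/.011
print(proj('wrist',a-.017*ux,m),proj('wrist',a+.017*ux,m),proj('wrist',a-[0,0,.021],m))
E
```

```text
wing 0.77 [307.1, 175.4, 335.3, 218.1] ((320.3152770996094, 198.5011749267578), (30.85053253173828, 44.335514068603516), 22.833650588989258)
wing_top 0.75 [305.2, 173.6, 339.0, 219.7] ((320.62750244140625, 198.3541259765625), (30.92350959777832, 44.176448822021484), 25.20112419128418)
[[209 214 216 203 203 203 204 207 208 210 210 210 210 212 215 218 219 219
  219 220]
 [210 210 212 211 210 211 211 211 211 212 211 211 210 211 212 211 212 211
  211 210]
 [204 169 105 105 173 170 206 202 202 200 203 202 201 202 202 202 202 202
  203 202]
 [206 112 114 113 111 113 113 110 107 108 209 210 207 205 204 205 204 205
  205 203]
 [209 110 113 113 112 113 113 101  46  49  55  54  76  82 174 206 205 206
  205 205]
 [208 103 115 113 115 115  42  47  49  41  43  48  50  87  84  84 212 205
  205 204]
 [207 108 114 114 113  44  48  44  51  40  71  92  97  82  76  86  84 202
  200 200]
 [207 108 113 113  80  48  47  49  50  47  70  95 100  81  89  87  86 149
  206 205]
 [202 207 111 111  57  49  49  48  50  57  72  94  99  82  88  87  87 125
  200 200]
 [202 103 112 110  57  48  50  48  50  57  72  95
[... 501 characters left out ...]
9  72  90  91 205 203 202 203 201
  203 203]
 [174 172 170 170 166 169 170 165 161 165 165 161 163 162 159 159 163 159
  158 161]
 [204 206 205 205 207 206 207 207 206 207 207 207 207 207 208 211 210 210
  211 212]
 [198 218 218 208 218 219 210 219 216 217 217 215 214 209 205 208 208 202
  190 198]
 [105 205 211 213 216 215 211 207 214 205 212 210 211 210 207 209 215 214
  208 211]
 [226 235 187 205 210 220 195 206 210 213 218 217 211 212 213 208 205 213
  201 212]
 [113 207 246 210 216 207 215 198 219 210 209 214 220 216 212 210 209 213
  218 208]
 [108 224 208 214 207 206 198 199 212 212 218 209 203 212 216 197 208 210
  212 216]]
[325.4593 226.3302] [325.025  183.5364] [324.0413 197.9134]
```

```bash
python3 - <<'E'
from h import *
snap('top')
print([(round(r['score'],2),at_z('top',r['at'],0)) for r in cams.spot_point('scoop','top')[:2]],[(round(r['score'],2)) for r in cams.spot_point('port','top')],[round(r['score'],2) for r in cams.spot_point('bush0','top')])
print(order.sign_off())
E
```

```text
[(0.73, array([ 0.5261, -0.1946,  0.    ])), (0.68, array([ 0.2822, -0.3111,  0.    ]))] [0.74] []
the job is handed in; nothing more can be done
None
```

The job is done and handed in at about 29.5 s of robot time. I poured the bushes through the port and set the scoop back on the table. I then slid the cover to its stop, pressed the wing head about 9 mm, turned it 90° clockwise and let go.

**Checks that passed:**
- **Bushes:** all five were visible inside the barrel through the port before the cover was shut.
- **Scoop:** it was seen flat, empty and released at about (0.53, -0.20), well clear of the tumbler.
- **Cover:** the push force rose to about 8.6 N at the stop, which matches where the closed position should be.
- **Wing head:** after release its bar lies along tumbler x in the wrist picture. The tool had turned 91°.

**Less certain:**
- **Catch depth:** I did not measure it after release. I eased the wing head up about 4.6 mm from the bottom before letting go, which fits the expected 4.5 mm catch.
- **Last picture:** the viewer refused the final close-up because the 12-picture limit was reached. I checked the wing's direction from pixel values instead.
- **Port detector:** in the last top view the port detector still reported a port (0.74) after the cover was shut. I did not look into this; the force at the stop and the measured position both say the cover is closed.

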